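# Clamp a resin sample and pin the lid shut

## Task

Take the green resin sample out of the white rack and seat it upright in the pocket of the open hinged clamp, let go of it, and fold the blue lid down over it. Then take the red-knobbed locking pin from its stand, push it through the hole in the lid into the hole beneath, and press it down until its collar bears on the lid and the lid is fully shut against the spring under the sample. Finish while still holding the pin's knob and pressing down so that the lid stays shut, and leave the black samples and everything else on the bench where they are.

Things in the scene. Friction and masses are not known exactly. Their poses are not given: they have to be found in the camera images.
- jig: Clamp, fixed: grey lower half 175 x 70 mm (88 over the hinge cheeks), blue hinged lid. Origin on the bench under the pocket; -x end (pin hole) points roughly to the robot, hinge at the +x end, its axis along y. Middle (x -35 to +55 mm) is 34 mm high, open to both y sides; front block (x -85 to -35) 50 mm high; hinge block (x +55 to +90) 48 mm high, its cheeks 64 mm.
- pocket (a point): Centre of the mouth of the sample pocket, 34 mm above the bench: round, 27.4 mm wide. Its floor, 20 mm below, is a brass spring plunger: pushes back 4.8 N at first, 12 N when 6 mm down (8 mm at most). A seated sample's top is 56 mm above the bench, 6 mm above the underside of the shut lid, so the lid rests ajar on it (about 0.1 rad or less) until it is pressed.
- pin_hole (a point): Centre of the mouth of the round hole for the pin in the front block of the clamp's lower half, 50 mm above the bench, 60 mm from the pocket towards the clamp's -x. 10.5 mm wide, 42 mm deep, straight down.
- hinge (a point): Middle of the lid's hinge axis, 55 mm above the bench, 75 mm from the pocket towards the clamp's +x. The axis is along the clamp's y.
- lid (a joint): Angle of the blue lid, rad: 0 shut and level, 1.57 upright, 2.05 leaning back at its stop. The lid is a plate 10 mm thick, 70 mm wide, its mid-plane through the hinge axis, reaching 160 mm from it; 0.22 kg. The stiff hinge (0.2 N m friction) keeps it where it is left. Fold it by pushing its outer face (the top when shut).
- lid_hole (a point): Centre of the hole in the lid, on the outer face (the top when shut), 135 mm from the hinge axis. 11.5 mm wide, right through. When the lid is shut it lies over the hole in the front block, 60 mm above the bench.
- rack: White rack for samples, fixed, 200 x 60 x 35 mm, origin at the centre of its underside; four round holes 27 mm wide and 20 mm deep in a row along its x axis at -72, -24, +24 and +72 mm, three of them filled.
- green_sample: Green resin sample with a small square of steel in its top, a cylinder 25 mm in diameter and 42 mm high, about 50 g; origin at the centre of its underside, z up. Stands in a rack hole, 22 mm of it above the rack.
- black_sample1: Black resin sample, same size and origin as the green one, in another rack hole. To be left there.
- black_sample2: Black resin sample, same size and origin as the green one, in another rack hole. To be left there.
- pin_stand: Aluminium block, fixed, 70 x 70 x 45 mm, with a 10.5 mm hole in the middle of its top in which the pin stands. Origin at the centre of its underside.
- pin: Steel locking pin, red knob, about 50 g. Origin at its lower tip, z up along it: shaft 8 mm in diameter from 0 to 38 mm with a tapered tip, steel collar 26 mm in diameter from 38 to 43, red round knob 20 mm in diameter from 43 to 73. In the stand the collar rests on the stand's top. Fully home in the shut clamp, the collar rests on the lid and the tip is 28 mm below the pin hole's mouth.
- pink_bottle: Bystander: closed pink bottle, 72 mm in diameter, 170 mm high, origin at the centre of its underside. To be left alone.
- paste_jar: Bystander: small white jar with yellow lid, 48 mm in diameter, 45 mm high, origin at the centre of its underside. To be left alone.
- steel_weight: Bystander: steel weight, 44 mm in diameter, 30 mm high, origin at the centre of its underside. To be left alone.
- screwdriver: Bystander: screwdriver with orange handle lying on the bench, 160 mm long. To be left alone.
- disc_stack: Bystander: stack of three grinding discs, 150 mm in diameter, 18 mm high, origin at the centre of its underside. To be left alone.

How it is judged (in metres and radians):
On the way, in this order (a step that is already met when the one before it is completed fails the run):
1. The green sample stands seated in the clamp's pocket, let go of (horizontal distance between green_sample and pocket below 0.003 m and angle between green_sample's own z axis and vertical below 0.15 rad and z of green_sample in the frame of pocket below -0.016 m and contact force between the fingers and green_sample below 0.2 N), for 0.2 s.
2. The lid is folded down onto the sample (joint below 0.16 rad) (value of joint lid below 0.16 rad), for 0.1 s.
3. The pin is through the lid and in the hole beneath (z of pin in the frame of pin_hole below -0.01 m and horizontal distance between pin and pin_hole below 0.003 m and value of joint lid below 0.16 rad), for 0.1 s.
At the end, for the whole second after the job is handed in: Lid below 0.02 rad; green sample upright in the pocket, within 3 mm, 22 mm or more below its mouth; pin upright in its hole within 3 mm, tip 24 mm or more deep, fingers on it and collar on lid, each over 3 N; black samples within 15 mm, bystanders within 30 mm of start (horizontal distance between green_sample and pocket below 0.003 m and angle between green_sample's own z axis and vertical below 0.15 rad and z of green_sample in the frame of pocket below -0.022 m and value of joint lid below 0.02 rad and z of pin in the frame of pin_hole below -0.024 m and horizontal distance between pin and pin_hole below 0.003 m and angle between pin's own z axis and vertical below 0.12 rad and contact force between pin and lid above 3 N and contact force between the fingers and pin above 3 N and distance of each of black_sample1, black_sample2 from where it was at the start of the episode below 0.015 m and distance of each of pink_bottle, paste_jar, steel_weight, screwdriver, disc_stack from where it was at the start of the episode below 0.03 m); the arm keeps its last pose, push and grip.
It fails at once if A black sample is moved (over 15 mm) (distance of any of black_sample1, black_sample2 from where it was at the start of the episode above 0.015 m).
It fails at once if A bystander is moved (over 30 mm) (distance of any of pink_bottle, paste_jar, steel_weight, screwdriver, disc_stack from where it was at the start of the episode above 0.03 m).
It also fails if it takes over 72 s, if anything falls off the work surface, if the arm or the gripper's body presses on something with over 40 N, if the wrist force passes 120 N, or if a joint passes its speed limit or range.

## Robot

A 6-joint arm with a two-finger parallel gripper is mounted at the origin on the work surface. World frame = base frame: x ahead of the robot, y to its left, z up, the work surface at z = 0. Lengths are in mm, angles in rad, forces in N, time in s.
With the tool pointing down it reaches from about 350 to 775 mm from the base axis. Payload 7.3 kg.
Tool frame: the origin (TCP) lies at the very end of the fingers, on their centre line; the grasp point (between the pads) lies 19 mm behind it; z points along the fingers, y is the line along which they close (so a half turn about z gives the same grasp; the last joint's range is limited). The gripper opens to 92 mm and grips with 3 to 60 N. Pads are 19 mm wide; open, the fingers measure 130 mm over their backs; the gripper's body (75 mm by 190 mm) begins 47 mm behind the grasp point.
Start: joints at [-1.476, 0.342, 1.524, -0, 1.275, -0.146], TCP at [125.223, -509.867, 226.741] pointing down, gripper open.
Joint ranges: [-2.53, 2.53], [-0.77, 2.02], [0.04, 2.7], [-1, 4.14], [0.28, 2.66], [-3.11, 3.11]. Speed limits (rad/s): [2.57, 2.57, 3.14, 3.14, 3.14, 3.14].

## Interface

Orientations are given as [roll, pitch, yaw] about the fixed x, y, z axes, in that order (R = Rz(yaw) Ry(pitch) Rx(roll)).
In Python, from plant import get_obs, vision, workorder gives the robot as it stands.
- The arm moves only by the shell command python3 -m pendant 'ROWS' [OPENING]. ROWS is a JSON object of lists of equal length, an entry for each row: "dp": the shift along the tool's x, y, z in m, a list of three; "rotation": the turn, a rotation vector about the tool's x, y, z in rad, a list of three. A call has 1 to 8 rows; each row is the pose to reach, as a shift and turn from the pose commanded when the call began, along the tool's axes at that moment; what a row does not reach only later rows make up. A row lasts 1/8 s, in which the tool goes at most 62.5 mm and 10.7 degrees, less where a joint would pass 70% of its speed; a pose out of reach is approached as far as the arm can. A call with a gripper value outside its range is refused whole. OPENING is the finger opening in m, from 0 to 0.0918, set as the call begins (- or left out, the last holds). The fingers move at their own pace and stop on an object; the grip force is fixed at half the most. Time passes only in rows, so rows that repeat a pose let the fingers close. It gives the time, the measured TCP pose, the force, the opening and the grip force at its end, in the units of the state.
- get_obs(): the state, without advancing time (a new reading comes with each control period).
- vision.capture(name): name is "scene" or "top" or "wrist"; returns a dict with "pixels" (480x640x3 uint8, red, green, blue), "vfov" (degrees; the focal length in pixels is half the picture's height over the tangent of half this angle, whatever the lens; pixels are square), "cx", "cy" (the principal point, pixels), "dist" ([k1, k2, p1, p2, k3] as OpenCV has them; the pictures are not rectified), "pose" (4x4, takes a point from camera to world coordinates); the wrist camera has in their place "T_tool_cam" (4x4, takes a point from camera to tool coordinates, whose origin is the TCP and whose axes are the flange's). Camera axes: x right, y up, looking along -z (the intrinsics and any distortion apply to the point x, -y, -z); pixel columns grow to the right and rows downward; lengths in mm; the calibration is good to about 2 mm. A picture is of the moment at which its call begins: read the wrist's pose just before it. There is no depth.
- workorder.close_job(): hands the job in; it is judged then, once.
The state is a dict: "time": time; "joint_positions": joint angles; "dq": joint speeds; "tau": joint torques, N m; "tool_pos": TCP position; "tcp_rot": TCP orientation; "contact_force": force on the tool from outside, world axes, zero at the start; "moment": the same for the moment, N m; "grip_width": finger opening in mm; "finger_force": force on a finger pad.
Only numpy, scipy, OpenCV 4.12 (cv2) and the standard library are available. Lean on these libraries where they do the work, as an engineer would, in place of code of your own. Each camera call takes 0.05 s, during which the arm holds its last target. There are 200 camera calls.

## Working session

There is one attempt and no reset: what is moved stays moved. The work goes in short steps, Python scripts to look and compute and a shell command to move; the robot and the scene stay as the last step left them, time stands still between calls to the robot, and variables do not carry over. Pictures are saved under pics/ and viewed, at most 10 in all, crops included, and the job is handed in when it is done.

```bash
ls; mkdir -p pics
cat > h.py <<'E'
import numpy as np, cv2, json
from scipy.spatial.transform import Rotation as R
from plant import get_obs, vision, workorder
def cap(name):
    o=get_obs(); c=vision.capture(name)
    f=240/np.tan(np.radians(c["vfov"])/2)
    K=np.array([[f,0,c["cx"]],[0,f,c["cy"]],[0,0,1.]])
    if "pose" in c: T=np.array(c["pose"])
    else:
        W=np.eye(4); W[:3,:3]=R.from_euler('xyz',o["tcp_rot"]).as_matrix(); W[:3,3]=o["tool_pos"]
        T=W@np.array(c["T_tool_cam"])
    return dict(img=c["pixels"],K=K,d=np.array(c["dist"],float),T=T)
def save(c,fn):
    cv2.imwrite(fn+".png",c["img"][:,:,::-1]); np.savez(fn+".npz",**c)
def load(fn): return dict(np.load(fn+".npz"))
def ray(c,uv):
    p=cv2.undistortPoints(np.array([[uv]],float),c["K"],c["d"])[0,0]
    d=c["T"][:3,:3]@np.array([p[0],-p[1],-1.]); return c["T"][:3,3],d/np.linalg.norm(d)
def at(c,uv,z):
    o,d=ray(c,uv); return o+d*(z-o[2])/d[2]
def proj(c,P):
    P=np.atleast_2d(P); q=(P-c["T"][:3,3])@c["T"][:3,:3]*[1,-1,-1]
    return cv2.projectPoints(q,np.zeros(3),np.zeros(3),c["K"],c["d"])[0][:,0]
def rel(target,rpy=None):
    "shift in tool axes (m) from measured pose"
    o=get_obs(); M=R.from_euler('xyz',o["tcp_rot"])
    return M.inv().apply(np.array(target)-o["tool_pos"])/1000
E
python3 - <<'E'
from h import *
for n in("scene","top","wrist"):
    c=cap(n); save(c,"pics/"+n+"0"); print(n,c["T"][:3,3].round(),c["K"][0,0].round(),c["d"])
print(get_obs())
E
```

```text
pics
scene [1684.  -79. 1154.] 616.0 [-0.15473749  0.          0.          0.          0.        ]
top [ 448. -102. 1031.] 451.0 [-0.05267868  0.          0.          0.          0.        ]
wrist [ 197. -492.  385.] 415.0 [-0.03433772  0.          0.          0.          0.        ]
{'time': 0.15, 'joint_positions': array([-1.47602432e+00,  3.42550113e-01,  1.52473683e+00, -4.13052807e-05,
        1.27542407e+00, -1.46037903e-01]), 'dq': array([-9.85587543e-04, -2.40010671e-03, -2.92422981e-03, -2.78414237e-04,
       -4.22161584e-04,  1.68015171e-05]), 'tau': array([ 1.88374128e-03, -4.31471336e+01, -2.44353980e+01,  7.17644021e-02,
        5.37210668e-02, -8.59349439e-05]), 'tool_pos': array([ 125.16938625, -509.56520297,  226.23235601]), 'tcp_rot': array([-3.14048045e+00, -1.23660211e-04,  2.40821887e-01]), 'contact_force': array([-0.08354928, -0.41990214, -0.06350172]), 'moment': array([-0.03962364, -0.06532341,  0.0267688 ]), 'finger_force': 0.0, 'grip_width': 91.89442198441243}
```

View pics/top0.png

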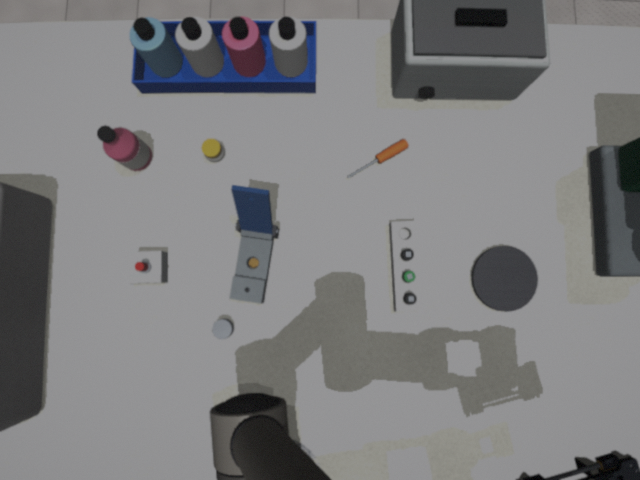

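View pics/scene0.png

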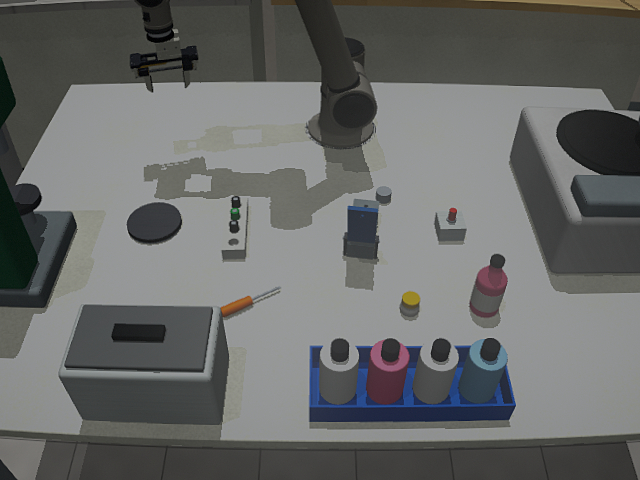

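The top view shows the green sample at about (409,277), the pin knob at (141,267), the pocket at (253,263), the pin hole at (248,290) and the open lid at (253,210). The scene view agrees with this. I'll enlarge those areas.

Run:
```python
from h import *
c=load("pics/top0"); im=c["img"][:,:,::-1]
def cr(x,y,w,h,s): return cv2.resize(im[y:y+h,x:x+w],(w*s,h*s),interpolation=cv2.INTER_CUBIC)
# jig 220..290 x 180..310 s4 ; rack 380..420x215..315 ; pin 125..175 x240..290
a=cr(222,180,65,130,4); b=cr(380,212,45,105,4); p=cr(125,240,48,50,4)
o=np.zeros((520,260+180+192,3),np.uint8); o[:520,:260]=a; o[:420,260:440]=b; o[:200,440:632]=p
o=np.clip(o.astype(float)*1.3,0,255).astype(np.uint8)
cv2.imwrite("pics/crop1.png",o)
for n,uv,z in(("green",(409,277),57),("blk1",(407,255),57),("blk2",(410,298),57),("knob",(141,267),80),("pocket",(253,263),34),("pinhole",(248,290),50)): print(n,at(c,uv,z).round(1))
```

```text
green [ 467.9 -294.4   57. ]
blk1 [ 515.4 -290.7   57. ]
blk2 [ 422.8 -296.    57. ]
knob [485.2 277.6  80. ]
pocket [497.6  46.   34. ]
pinhole [438.3  53.4  50. ]
```

View pics/crop1.png

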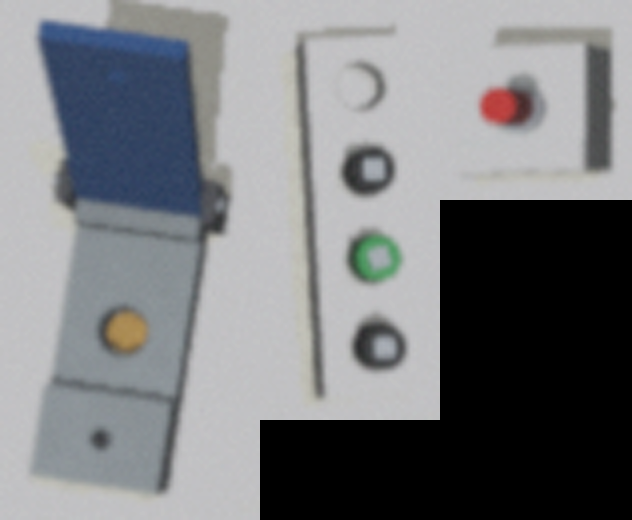

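Run:
```python
from h import *
c=load("pics/wrist0"); print(c["T"][:3,:3].round(3)); 
o=get_obs(); M=R.from_euler('xyz',o["tcp_rot"]); T=M.inv().as_matrix()@c["T"][:3,:3]; print(T.round(3), M.inv().apply(c["T"][:3,3]-o["tool_pos"]))
print("TCP px",proj(c,[o["tool_pos"]]))
t=load("pics/top0")
off=lambda x0,y0,u,v:((u+.5)/4-.5+x0,(v+.5)/4-.5+y0)
for n,uv,z in(("pocket",off(222,180,124,330),34),("pinhole",off(222,180,100,439),50),("green",off(380-65,212,379,259),57),("b1",off(380-65,212,373,170),57),("b2",off(380-65,212,384,347),57),("knob",off(125-110,240,499,106),73+7)):
    print(n,at(t,uv,z).round(1))
print("shift to (385,-294,200)",rel((385,-294,200)))
```

```text
[[ 0.239  0.933  0.27 ]
 [-0.971  0.23   0.064]
 [-0.002 -0.277  0.961]]
[[ 0.     0.961  0.277]
 [ 1.    -0.001  0.001]
 [ 0.001  0.277 -0.961]] [  74.31878139    0.21465437 -158.66820796]
TCP px [[321.53620493 308.6766317 ]]
pocket [499.5  46.9  34. ]
pinhole [439.6  56.4  50. ]
green [ 469.2 -295.2   57. ]
b1 [ 517.3 -292.6   57. ]
b2 [ 422.  -297.3   57. ]
knob [487.1 281.2  80. ]
shift to (385,-294,200) [ 0.30374174 -0.14734535  0.02643381]
```

Run:
```python
from h import *
print(rel((469,-295,195)))
```

```text
[ 0.38507857 -0.12633457  0.0314205 ]
```

```bash
python3 -m pendant '{"dp":[[0.048,-0.016,0.004],[0.096,-0.032,0.008],[0.144,-0.047,0.012],[0.192,-0.063,0.016],[0.24,-0.079,0.02],[0.288,-0.095,0.024],[0.336,-0.111,0.028],[0.385,-0.126,0.031]],"rotation":[[0,0,0.03],[0,0,0.05],[0,0,0.08],[0,0,0.1],[0,0,0.13],[0,0,0.15],[0,0,0.17],[0,0,0.19]]}'
python3 -m pendant '{"dp":[[0,0,0],[0,0,0]],"rotation":[[0,0,0],[0,0,0]]}'
python3 - <<'E'
from h import *
c=cap("wrist"); save(c,"pics/w1"); print(get_obs()["tool_pos"],get_obs()["tcp_rot"])
print(proj(c,[(469,-295,57),(517,-293,57),(422,-297,57)]))
E
```

```text
time: 1.15
tool_pos: [470.2, -294.5, 195.3]
tcp_rot: [-3.141, 0.001, 0.05]
contact_force: [1.4, -0.2, -0.5]
grip_width: 91.8
finger_force: 0.0
time: 1.4
tool_pos: [468.6, -295.6, 195.3]
tcp_rot: [-3.141, 0.001, 0.052]
contact_force: [-0.3, 0.1, -0.3]
grip_width: 91.5
finger_force: 0.0
[ 468.29885511 -296.09176795  195.54323629] [-3.14151934e+00  7.69806204e-04  5.04387252e-02]
[[320.7704823  227.37306851]
 [321.42532859 161.36568338]
 [320.23729606 286.72407428]]
```

View pics/w1.png

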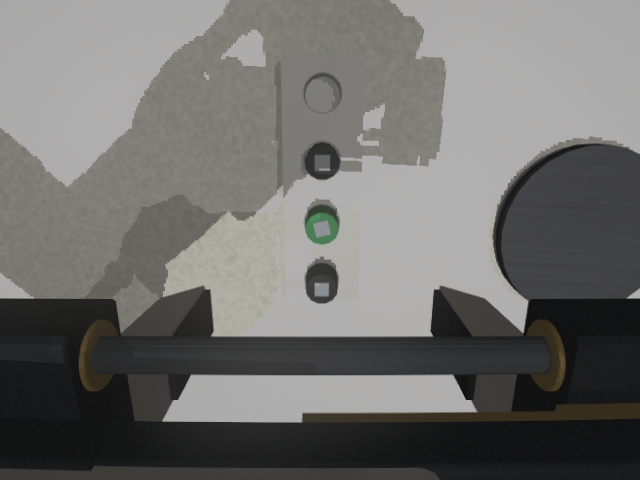

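The wrist view has the green top centred at about (322,228), where I predicted it within 1 px. The black samples are at (322,160) and (322,287).

Run:
```python
from h import *
c=load("pics/w1")
im=c["img"][180:310,270:380]
hsv=cv2.cvtColor(im,cv2.COLOR_RGB2HSV)
m=cv2.inRange(hsv,(45,90,90),(85,255,255)); ys,xs=np.where(m); print(xs.min()+270,xs.max()+270,ys.min()+180,ys.max()+180)
(e,ax,an)=cv2.minAreaRect(np.c_[xs,ys].astype(np.float32)); 
(cx,cy),r=cv2.minEnclosingCircle(np.c_[xs,ys].astype(np.float32)); uv=(cx+270,cy+180); print(uv,r,"expected r",c["K"][0,0]*12.5/(c["T"][2,3]-57)*.96)
g=at(c,uv,57); print("green",g)
for uv in((322,161),(321.5,284),(322,94)): print(at(c,uv,57))
P=[]
for i in range(6): vision.capture("top"); P.append(np.r_[get_obs()["tool_pos"],get_obs()["tcp_rot"]])
P=np.array(P); print(P.mean(0),P.std(0))
M=R.from_euler('xyz',P.mean(0)[3:]); print("dp",M.inv().apply(np.array([g[0],g[1],39])-P.mean(0)[:3]))
```

```text
306 337 213 243
(321.3689842224121, 227.56149673461914) 16.031723022460938 expected r 16.75238662087733
green [ 468.87999058 -295.44835909   57.        ]
[ 517.27578127 -293.39214289   57.        ]
[ 424.29664116 -297.85417323   57.        ]
[ 562.12735172 -291.0548561    57.        ]
[ 4.68316495e+02 -2.96418703e+02  1.95857439e+02  3.14137107e+00
  4.44030860e-05  4.93309117e-02] [1.40620755e-01 8.92485591e-02 8.20476070e-02 9.52854484e-05
 2.23387268e-04 1.99864945e-04]
dp [  0.61762378  -0.97613404 156.85719974]
```

```bash
python3 -m pendant '{"dp":[[0.0006,-0.001,0.03],[0.0006,-0.001,0.065],[0.0006,-0.001,0.1],[0.0006,-0.001,0.13],[0.0006,-0.001,0.15],[0.0006,-0.001,0.157],[0.0006,-0.001,0.157]],"rotation":[[0,0,0],[0,0,0],[0,0,0],[0,0,0],[0,0,0],[0,0,0],[0,0,0]]}'
python3 -m pendant '{"dp":[[0,0,0],[0,0,0],[0,0,0],[0,0,0],[0,0,0],[0,0,0]],"rotation":[[0,0,0],[0,0,0],[0,0,0],[0,0,0],[0,0,0],[0,0,0]]}' 0.015
```

```text
time: 2.62
tool_pos: [469.6, -294.9, 38.8]
tcp_rot: [3.142, 0.0, 0.05]
contact_force: [0.0, 0.1, -0.9]
grip_width: 91.4
finger_force: 0.0
time: 3.38
tool_pos: [469.6, -294.7, 38.7]
tcp_rot: [3.141, 0.0, 0.051]
contact_force: [0.7, -0.3, 0.9]
grip_width: 36.6
finger_force: 0.0
```

```bash
python3 -m pendant '{"dp":[[0,0,0],[0,0,0],[0,0,0],[0,0,0]],"rotation":[[0,0,0],[0,0,0],[0,0,0],[0,0,0]]}' 0.015
python3 -m pendant '{"dp":[[0,0,-0.01],[0,0,-0.03],[0,0,-0.06],[0,0,-0.1],[0,0,-0.13],[0,0,-0.156],[0,0,-0.156]],"rotation":[[0,0,0],[0,0,0],[0,0,0],[0,0,0],[0,0,0],[0,0,0],[0,0,0]]}'
python3 - <<'E'
from h import *
o=get_obs(); print(o["tool_pos"],o["tcp_rot"]); 
yaw=np.arctan2(46.9-56.4,499.5-439.6); print(yaw, "dp hover over pocket z=196:",rel((499.5,46.9,186)))
E
```

```text
time: 3.88
tool_pos: [469.6, -294.7, 38.7]
tcp_rot: [3.142, 0.0, 0.051]
contact_force: [0.1, -0.5, -0.3]
grip_width: 24.1
finger_force: 30.0
time: 4.75
tool_pos: [470.5, -295.3, 197.2]
tcp_rot: [3.138, -0.004, 0.051]
contact_force: [0.4, 0.1, -0.2]
grip_width: 24.1
finger_force: 30.0
[ 470.46148814 -295.307977    197.23510706] [ 3.13811947 -0.00369291  0.05087732]
-0.15728763034614876 dp hover over pocket z=196: [ 0.04636224 -0.34032597  0.01022445]
```

```bash
python3 -m pendant '{"dp":[[0.004,-0.03,0.001],[0.011,-0.08,0.002],[0.018,-0.13,0.004],[0.025,-0.18,0.005],[0.031,-0.23,0.007],[0.038,-0.28,0.008],[0.044,-0.325,0.01],[0.0463,-0.3403,0.01]],"rotation":[[0,0,0.02],[0,0,0.05],[0,0,0.08],[0,0,0.11],[0,0,0.14],[0,0,0.17],[0,0,0.2],[0,0,0.207]]}'
python3 -m pendant '{"dp":[[0,0,0],[0,0,0],[0,0,0]],"rotation":[[0,0,0],[0,0,0],[0,0,0]]}'
python3 - <<'E'
from h import *
c=cap("wrist"); save(c,"pics/w2"); print(get_obs()["tool_pos"],get_obs()["tcp_rot"])
print(proj(c,[(499.5,46.9,34),(439.6,56.4,50)]))
E
```

```text
time: 5.75
tool_pos: [497.6, 50.1, 183.4]
tcp_rot: [-3.142, 0.002, -0.154]
contact_force: [-0.7, -0.8, -1.2]
grip_width: 24.2
finger_force: 30.0
time: 6.12
tool_pos: [498.5, 46.6, 184.5]
tcp_rot: [3.141, 0.0, -0.158]
contact_force: [-0.5, -0.6, -1.5]
grip_width: 24.1
finger_force: 30.0
[498.5444872   46.65625244 184.58694611] [ 3.14138935e+00  1.41624452e-04 -1.57578302e-01]
[[320.77782445 222.9926558 ]
 [320.76945359 304.55739173]]
```

View pics/w2.png

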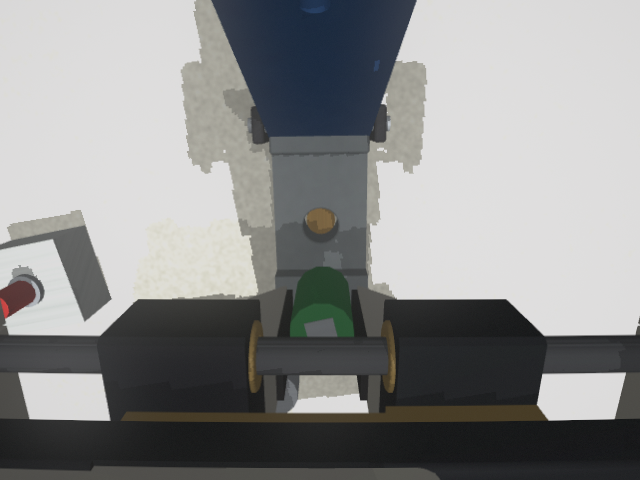

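The sample is held at (322,310). The pocket mouth is at about (321,223), on the prediction, and the jig edges are parallel to the image, so the yaw is right. I'll enlarge the pocket.

Run:
```python
from h import *
c=load("pics/w2"); im=c["img"][195:250,285:357,::-1]
o=cv2.resize(im,None,fx=8,fy=8,interpolation=cv2.INTER_CUBIC); o=np.clip(o*1.6,0,255).astype(np.uint8)
# predicted mouth for (499.5,46.9,34)
t=np.linspace(0,2*np.pi,40); P=np.c_[499.5+13.7*np.cos(t),46.9+13.7*np.sin(t),0*t+34]
for u,v in (proj(c,P)-[285,195]+.5)*8: cv2.circle(o,(int(u),int(v)),1,(0,0,255),-1)
cv2.imwrite("pics/w2c.png",o)
```

```text
(no output)
```

View pics/w2c.png

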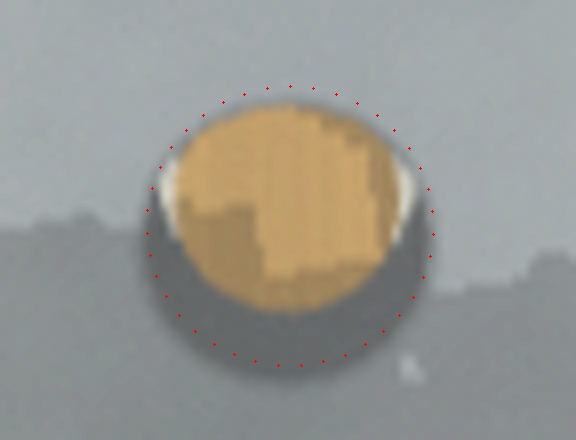

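Run:
```python
from h import *
c=load("pics/w2"); o=get_obs(); M=R.from_euler('xyz',o["tcp_rot"])
W=lambda p: o["tool_pos"]+M.apply(p)
for dx in(-1,0,1): print(dx,proj(c,[W((12.5+dx,0,-18)),W((12.5+dx,0,24)),W((dx,12.5,-18)),W((dx,-12.5,-18))]).round(1).tolist())
g=c["img"][255:345,322].astype(int); print([(255+i,*g[i]) for i in range(0,90) if 5<=i<16 or 38<=i<60])
print(c["img"][330,280:365].astype(int)[:, 1].tolist())
print("pocket",at(c,(320.5,224.4),34))
P=[]
for i in range(6): vision.capture("top"); P.append(np.r_[get_obs()["tool_pos"],get_obs()["tcp_rot"]])
print(np.mean(P,0))
```

```text
-1 [[320.7, 301.0], [320.9, 263.8], [353.9, 331.5], [287.5, 331.5]]
0 [[320.7, 298.5], [320.9, 261.8], [353.9, 329.1], [287.5, 329.1]]
1 [[320.7, 296.0], [320.9, 259.7], [354.0, 326.7], [287.4, 326.7]]
[(260, np.int64(83), np.int64(87), np.int64(88)), (261, np.int64(84), np.int64(88), np.int64(88)), (262, np.int64(83), np.int64(87), np.int64(88)), (263, np.int64(83), np.int64(86), np.int64(87)), (264, np.int64(84), np.int64(86), np.int64(88)), (265, np.int64(83), np.int64(85), np.int64(87)), (266, np.int64(66), np.int64(75), np.int64(71)), (267, np.int64(42), np.int64(64), np.int64(46)), (268, np.int64(43), np.int64(65), np.int64(47)), (269, np.int64(41), np.int64(64), np.int64(46)), (270, np.int64(42), np.int64(65), np.int64(47)), (293, np.int64(38), np.int64(63), np.int64(43)), (294, np.int64(39), np.int64(63), np.int64(43)), (295, np.int64(40), np.int64(64), np.int64(44)), (296, np.int64(40), np.int64(64), np.int64(45)), (297, np.int64(37), np.int64(63), np.int64(43)), (298, np.int64(37), np.int64(62), np.int64(41)), (299, np.int64(38), np.int64(63), np.int64(43)), (300, np.int64(
[... 507 characters left out ...]
, np.int64(54)), (311, np.int64(45), np.int64(84), np.int64(54)), (312, np.int64(46), np.int64(85), np.int64(55)), (313, np.int64(46), np.int64(85), np.int64(54)), (314, np.int64(46), np.int64(85), np.int64(54))]
[36, 34, 36, 34, 35, 35, 33, 34, 35, 41, 78, 84, 84, 85, 84, 84, 84, 84, 85, 85, 85, 84, 84, 84, 86, 90, 97, 97, 98, 97, 97, 98, 97, 98, 98, 98, 97, 97, 98, 97, 96, 97, 97, 96, 97, 95, 96, 97, 95, 97, 96, 96, 95, 96, 96, 92, 86, 83, 84, 84, 84, 84, 84, 84, 84, 85, 83, 84, 83, 84, 84, 84, 83, 73, 39, 33, 32, 33, 34, 34, 34, 33, 34, 33, 35]
pocket [498.43952531  47.28438331  34.        ]
[ 4.98583094e+02  4.70551803e+01  1.84695740e+02  3.14147525e+00
 -4.30789453e-05 -1.57010109e-01]
```

```bash
python3 -m pendant '{"dp":[[0.0009,-0.0004,0.03],[0.0009,-0.0004,0.07],[0.0009,-0.0004,0.1],[0.0009,-0.0004,0.117],[0.0009,-0.0004,0.123],[0.0009,-0.0004,0.123],[0.0009,-0.0004,0.123]],"rotation":[[0,0,0],[0,0,0],[0,0,0],[0,0,0],[0,0,0],[0,0,0],[0,0,0]]}'
python3 - <<'E'
from h import *
P=[]
c=cap("wrist"); save(c,"pics/w3")
for i in range(5): vision.capture("top"); P.append(np.r_[get_obs()["tool_pos"],get_obs()["tcp_rot"]])
print(np.mean(P,0), 499.5-np.mean(P,0)[0], 47.3-np.mean(P,0)[1])
E
```

```text
time: 7.35
tool_pos: [500.2, 47.8, 62.5]
tcp_rot: [-3.142, -0.002, -0.156]
contact_force: [0.3, 0.1, -1.1]
grip_width: 24.1
finger_force: 30.0
[ 4.99866321e+02  4.77786644e+01  6.22536043e+01 -6.28295744e-01
 -1.14502588e-03 -1.56192441e-01] -0.3663205829914773 -0.4786644496170567
```

```bash
python3 -m pendant '{"dp":[[-0.0003,0.0005,0.001],[-0.0003,0.0005,0.004],[-0.0003,0.0005,0.006],[-0.0003,0.0005,0.008],[-0.0003,0.0005,0.009],[-0.0003,0.0005,0.009]],"rotation":[[0,0,0],[0,0,0],[0,0,0],[0,0,0],[0,0,0],[0,0,0]]}'
```

```text
time: 8.4
tool_pos: [499.1, 47.4, 52.6]
tcp_rot: [3.141, 0.0, -0.156]
contact_force: [1.2, 0.2, 0.4]
grip_width: 24.0
finger_force: 30.0
```

```bash
python3 -m pendant '{"dp":[[0,0,0.003],[0,0,0.006],[0,0,0.009],[0,0,0.011],[0,0,0.0125],[0,0,0.0135],[0,0,0.014],[0,0,0.014]],"rotation":[[0,0,0],[0,0,0],[0,0,0],[0,0,0],[0,0,0],[0,0,0],[0,0,0],[0,0,0]]}'
```

```text
time: 9.4
tool_pos: [499.2, 47.3, 38.7]
tcp_rot: [3.141, -0.0, -0.156]
contact_force: [0.4, 0.2, -0.1]
grip_width: 23.9
finger_force: 30.0
```

```bash
python3 -m pendant '{"dp":[[0,0,0.0005],[0,0,0.0005],[0,0,0.0005],[0,0,0.0005],[0,0,0.0005]],"rotation":[[0,0,0],[0,0,0],[0,0,0],[0,0,0],[0,0,0]]}' 0.06
python3 -m pendant '{"dp":[[0,0,-0.01],[0,0,-0.03],[0,0,-0.06],[0,0,-0.09],[0,0,-0.12],[0,0,-0.14],[0,0,-0.145],[0,0,-0.145]],"rotation":[[0,0,0],[0,0,0],[0,0,0],[0,0,0],[0,0,0],[0,0,0],[0,0,0],[0,0,0]]}'
python3 - <<'E'
from h import *
c=cap("wrist"); save(c,"pics/w4"); o=get_obs(); print(o["tool_pos"],o["tcp_rot"])
t=cap("top"); save(t,"pics/top4")
im=c["img"]; cr=cv2.resize(im[170:320,240:400],None,fx=3,fy=3,interpolation=cv2.INTER_CUBIC)
tt=cv2.resize(t["img"][180:310,222:287],None,fx=3,fy=3)
out=np.zeros((450,480+195,3),np.uint8); out[:,:480]=cr; out[:390,480:]=tt
cv2.imwrite("pics/w4c.png",out[:,:,::-1])
E
```

```text
time: 10.02
tool_pos: [499.2, 47.3, 38.2]
tcp_rot: [3.142, -0.0, -0.156]
contact_force: [-0.2, 0.7, 0.4]
grip_width: 60.3
finger_force: 0.0
time: 11.02
tool_pos: [499.0, 47.4, 183.2]
tcp_rot: [3.141, -0.0, -0.156]
contact_force: [-0.1, -0.2, -0.8]
grip_width: 59.8
finger_force: 0.0
[498.72030801  47.38270385 182.64200953] [ 3.14143945e+00  1.02533304e-03 -1.56229448e-01]
```

View pics/w4c.png

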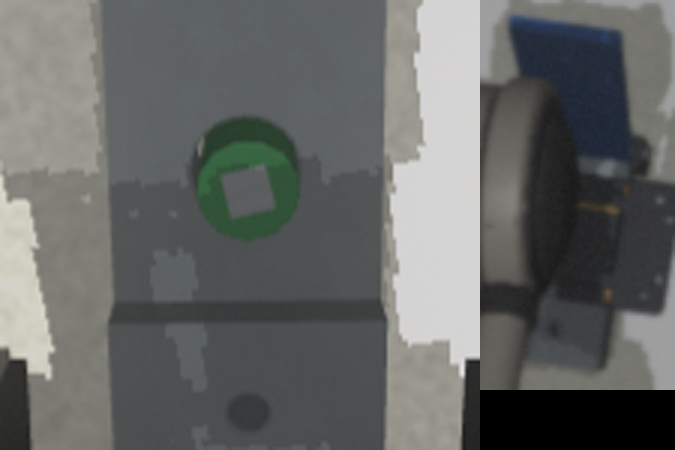

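The sample is seated upright and let go: its top is at crop (248,190), centred in the pocket, and the pin hole is at crop (249,411). Next I'll check the lid geometry against the top view.

```bash
cat >> h.py <<'E'
PK=np.array([498.6,47.2,0]); YAW=-0.157
def jig(x,y,z): return PK+[np.cos(YAW)*x-np.sin(YAW)*y,np.sin(YAW)*x+np.cos(YAW)*y,z]
def lidp(s,n,y,th): return jig(75-s*np.cos(th)+n*np.sin(th),y,55+s*np.sin(th)+n*np.cos(th))
E
python3 - <<'E'
from h import *
c=load("pics/w4"); print("pinhole",at(c,(322.7,306.7),50),"expected",jig(-60,0,50),"sample",at(c,(322.3,233),56))
t=load("pics/top0")
for th in(2.0,2.05,2.1): print(th,(((proj(t,[lidp(160,5,35,th),lidp(160,5,-35,th),lidp(160,-5,35,th),lidp(160,-5,-35,th)])-[222,180])+.5)*4).round().tolist())
print(rel(jig(0,0,270)),rel(jig(185,0,270)),get_obs()["tcp_rot"])
E
```

```text
pinhole [438.74650569  55.81390484  50.        ] expected [439.33795231  56.58134874  50.        ] sample [498.11072619  46.826376    56.        ]
2.0 [[54.0, -4.0], [200.0, 19.0], [49.0, 13.0], [196.0, 36.0]]
2.05 [[58.0, -17.0], [204.0, 7.0], [53.0, -1.0], [199.0, 23.0]]
2.1 [[62.0, -28.0], [207.0, -5.0], [57.0, -13.0], [203.0, 10.0]]
[-0.00012948  0.00018808 -0.08762089] [ 0.18487022  0.00033428 -0.08791676] [ 3.14131759e+00  1.59952292e-03 -1.56210163e-01]
```

```bash
python3 -m pendant '{"dp":[[0,0,-0.03],[0,0,-0.075],[0.02,0,-0.088],[0.06,0,-0.088],[0.11,0,-0.088],[0.155,0,-0.088],[0.185,0,-0.088],[0.185,0,-0.088]],"rotation":[[0,0,0],[0,0,0],[0,0,0],[0,0,0],[0,0,0],[0,0,0],[0,0,0],[0,0,0]]}' 0
python3 -m pendant '{"dp":[[0,0,0.03],[0,0,0.07],[0,0,0.1],[0,0,0.11],[0,0,0.11]],"rotation":[[0,0,0],[0,0,0],[0,0,0],[0,0,0],[0,0,0]]}'
python3 - <<'E'
from h import *
c=cap("scene"); save(c,"pics/s5"); o=get_obs()
print(rel(jig(131+9.5+3,0,160)))
cv2.imwrite("pics/s5c.png",cv2.resize(c["img"][60:300,240:500,::-1],None,fx=2.4,fy=2.4,interpolation=cv2.INTER_CUBIC))
E
```

```text
time: 12.12
tool_pos: [682.8, 18.1, 268.0]
tcp_rot: [3.141, 0.004, -0.157]
contact_force: [-0.6, -0.1, 0.5]
grip_width: 0.2
finger_force: 0.0
time: 12.75
tool_pos: [681.5, 18.7, 161.2]
tcp_rot: [3.141, 0.001, -0.156]
contact_force: [0.3, -0.4, 0.2]
grip_width: 0.4
finger_force: 0.0
[-0.04223649  0.00043448  0.00223733]
```

View pics/s5c.png

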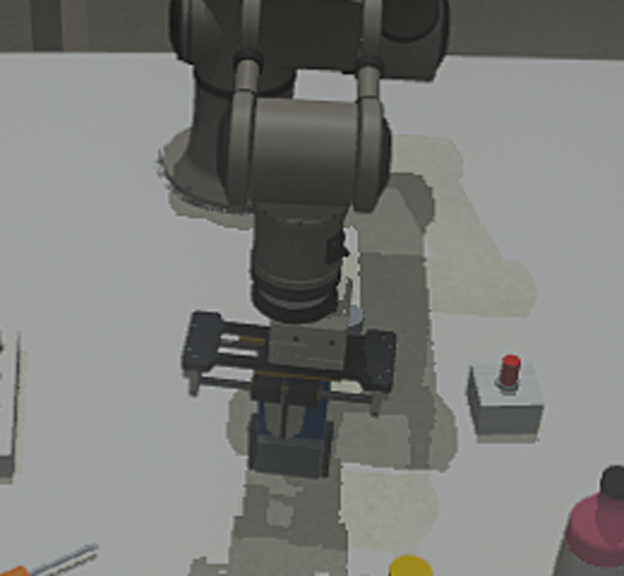

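The fingers are behind the lid with nothing touching, and the pin stand is at right in the picture.

```bash
python3 -m pendant '{"dp":[[-0.02,0,0],[-0.036,0,0],[-0.046,0,0],[-0.056,0,0],[-0.066,0,0],[-0.076,0,0],[-0.086,0,0],[-0.0955,0,0]],"rotation":[[0,0,0],[0,0,0],[0,0,0],[0,0,0],[0,0,0],[0,0,0],[0,0,0],[0,0,0]]}'
```

```text
time: 13.8
tool_pos: [586.8, 33.5, 161.1]
tcp_rot: [3.141, 0.0, -0.156]
contact_force: [2.2, -1.4, 2.2]
grip_width: 0.5
finger_force: 1.0
```

```bash
python3 -m pendant '{"dp":[[-0.015,0,-0.0005],[-0.03,0,-0.001],[-0.045,0,0.0035],[-0.06,0,0.011],[-0.074,0,0.02],[-0.086,0,0.031],[-0.096,0,0.044],[-0.1044,0,0.0586]],"rotation":[[0,0,0],[0,0,0],[0,0,0],[0,0,0],[0,0,0],[0,0,0],[0,0,0],[0,0,0]]}'
```

```text
time: 14.8
tool_pos: [483.4, 49.8, 102.2]
tcp_rot: [3.141, 0.001, -0.156]
contact_force: [1.6, -0.8, -0.2]
grip_width: 0.3
finger_force: 0.4
```

```bash
python3 -m pendant '{"dp":[[-0.004,0,0.01],[-0.0075,0,0.02],[-0.0085,0,0.025],[-0.0095,0,0.029],[-0.0095,0,0.032],[-0.0095,0,0.033],[-0.0095,0,0.033]],"rotation":[[0,0,0],[0,0,0],[0,0,0],[0,0,0],[0,0,0],[0,0,0],[0,0,0]]}'
python3 - <<'E'
from h import *
c=cap("scene"); save(c,"pics/s6")
cv2.imwrite("pics/s6c.png",cv2.resize(c["img"][140:290,320:440,::-1],None,fx=4,fy=4,interpolation=cv2.INTER_CUBIC))
E
```

```text
time: 15.68
tool_pos: [475.1, 51.2, 69.7]
tcp_rot: [3.142, -0.0, -0.156]
contact_force: [-0.3, -0.1, 0.8]
grip_width: 0.7
finger_force: 0.5
```

View pics/s6c.png

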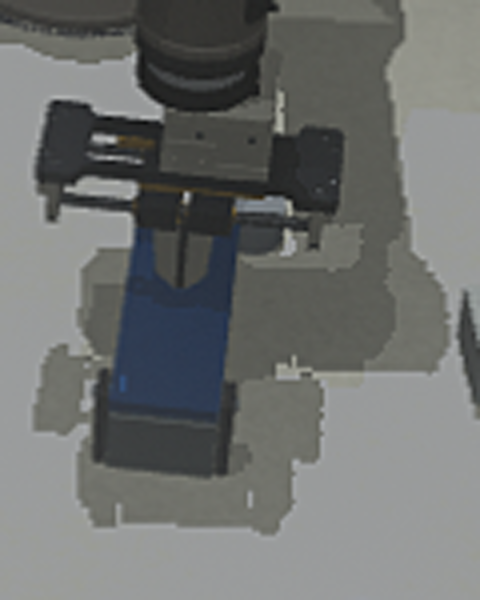

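The lid lies folded over the sample, with the fingertips on it at crop (185,285).

```bash
python3 -m pendant '{"dp":[[0,0,0.0015],[0,0,0.003],[0,0,0.003]],"rotation":[[0,0,0],[0,0,0],[0,0,0]]}'
python3 - <<'E'
from h import *
print(rel((486.5,280.5,200)))
E
```

```text
time: 16.1
tool_pos: [474.8, 51.2, 66.5]
tcp_rot: [3.141, 0.0, -0.156]
contact_force: [-1.5, 0.9, 2.9]
grip_width: 0.6
finger_force: 1.4
[-0.02421218 -0.22833516 -0.13350694]
```

```bash
python3 -m pendant '{"dp":[[0,0,-0.03],[0,0,-0.08],[-0.003,-0.025,-0.125],[-0.008,-0.075,-0.1335],[-0.014,-0.13,-0.1335],[-0.02,-0.18,-0.1335],[-0.024,-0.22,-0.1335],[-0.0242,-0.2283,-0.1335]],"rotation":[[0,0,0],[0,0,0],[0,0,0],[0,0,0],[0,0,0],[0,0,0],[0,0,0],[0,0,0]]}' 0.06
python3 -m pendant '{"dp":[[0,0,0],[0,0,0],[0,0,0]],"rotation":[[0,0,0],[0,0,0],[0,0,0]]}'
python3 - <<'E'
from h import *
c=cap("wrist"); save(c,"pics/w7"); o=get_obs(); print(o["tool_pos"],o["tcp_rot"])
u,v=proj(c,[(486.5,280.5,80)])[0]; print(u,v)
h=cv2.cvtColor(c["img"],cv2.COLOR_RGB2HSV); m=cv2.inRange(h,(0,120,60),(8,255,255))|cv2.inRange(h,(172,120,60),(180,255,255))
n,l,s,ce=cv2.connectedComponentsWithStats(m); print([(s[i].tolist(),ce[i]) for i in range(1,n) if s[i][4]>60])
x0,y0=int(u)-50,int(v)-50
cv2.imwrite("pics/w7c.png",cv2.resize(c["img"][y0:y0+110,x0:x0+100,::-1],None,fx=5,fy=5,interpolation=cv2.INTER_CUBIC)); print(x0,y0)
E
```

```text
time: 17.1
tool_pos: [486.5, 282.6, 199.6]
tcp_rot: [-3.141, -0.0, -0.153]
contact_force: [-0.7, -0.4, 0.1]
grip_width: 59.7
finger_force: 0.0
time: 17.48
tool_pos: [486.9, 279.3, 200.2]
tcp_rot: [3.141, -0.0, -0.158]
contact_force: [-0.2, -0.5, 0.4]
grip_width: 59.7
finger_force: 0.0
[486.91410087 279.48575114 200.24355152] [ 3.14150083e+00 -2.50325933e-04 -1.57614902e-01]
319.7661369918564 235.28031187836154
[([304, 224, 27, 23, 205], array([316.79512195, 232.47317073]))]
269 185
```

View pics/w7c.png

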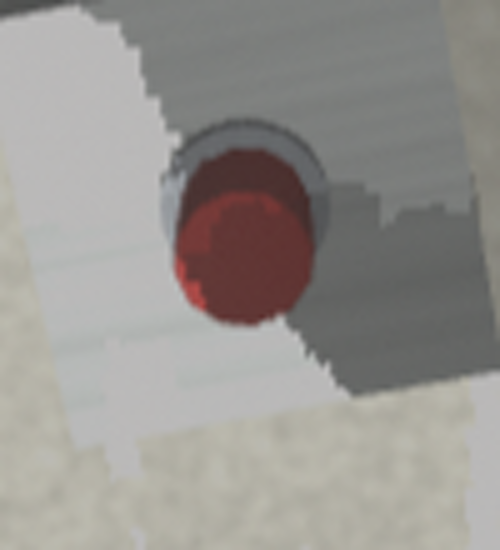

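The knob's top disc is centred at crop (245,258), which is (317.6,236.2) in the full picture. That was my tenth picture, so from here I'll measure by code.

Run:
```python
from h import *
c=load("pics/w7"); g=at(c,(317.6,236.2),80); print(g, "r px exp",10*c["K"][0,0]/(c["T"][2,3]-80)*.96)
P=[]
for i in range(5): vision.capture("top"); P.append(np.r_[get_obs()["tool_pos"],get_obs()["tcp_rot"][2]])
p=np.mean(P,0); print(p); M=R.from_euler('xyz',[np.pi,0,p[3]]); print(M.inv().apply([g[0],g[1],53]-p[:3]))
```

```text
[486.08132379 282.09613124  80.        ] r px exp 14.268158148923028
[ 4.86811114e+02  2.79949835e+02  2.00214754e+02 -1.56971113e-01]
[ -1.05634242  -2.00582201 147.21475402]
```

```bash
python3 -m pendant '{"dp":[[-0.001,-0.002,0.03],[-0.001,-0.002,0.07],[-0.001,-0.002,0.105],[-0.001,-0.002,0.13],[-0.001,-0.002,0.142],[-0.001,-0.002,0.147],[-0.001,-0.002,0.147]],"rotation":[[0,0,0],[0,0,0],[0,0,0],[0,0,0],[0,0,0],[0,0,0],[0,0,0]]}'
python3 -m pendant '{"dp":[[0,0,0],[0,0,0],[0,0,0],[0,0,0],[0,0,0],[0,0,0],[0,0,0],[0,0,0]],"rotation":[[0,0,0],[0,0,0],[0,0,0],[0,0,0],[0,0,0],[0,0,0],[0,0,0],[0,0,0]]}' 0.01
```

```text
time: 18.65
tool_pos: [486.4, 282.7, 53.6]
tcp_rot: [-3.141, -0.001, -0.156]
contact_force: [0.8, -0.4, -0.1]
grip_width: 59.9
finger_force: 0.0
time: 19.65
tool_pos: [486.0, 282.6, 53.2]
tcp_rot: [3.142, -0.0, -0.156]
contact_force: [0.5, -0.1, 2.5]
grip_width: 19.8
finger_force: 30.0
```

```bash
python3 -m pendant '{"dp":[[0,0,-0.02],[0,0,-0.05],[0,0,-0.09],[-0.001,0.02,-0.125],[-0.003,0.06,-0.137],[-0.005,0.11,-0.137],[-0.007,0.155,-0.137],[-0.009,0.195,-0.137]],"rotation":[[0,0,0],[0,0,0],[0,0,0],[0,0,0],[0,0,0],[0,0,0],[0,0,0],[0,0,0]]}'
python3 -m pendant '{"dp":[[-0.001,0.02,0],[-0.002,0.034,0],[-0.002,0.036,0],[-0.002,0.036,0],[-0.002,0.036,0],[-0.002,0.036,0]],"rotation":[[0,0,0],[0,0,0],[0,0,0],[0,0,0],[0,0,0],[0,0,0]]}'
python3 - <<'E'
from h import *
P=[]
for i in range(4): vision.capture("top"); P.append(np.r_[get_obs()["tool_pos"],get_obs()["tcp_rot"][2]])
c=cap("wrist"); save(c,"pics/w8"); print(np.mean(P,0),get_obs()["tool_pos"])
u,v=proj(c,[(439.2,56.3,69)])[0]; print(u,v)
im=c["img"].astype(int); a=int(v)-14;b=int(u)-14
print(a,b); print(im[a:a+36,b:b+30].sum(2)//3)
E
```

```text
time: 20.65
tool_pos: [446.2, 89.9, 190.0]
tcp_rot: [3.141, -0.0, -0.156]
contact_force: [0.2, -0.5, -0.2]
grip_width: 19.4
finger_force: 30.0
time: 21.4
tool_pos: [439.2, 56.6, 190.0]
tcp_rot: [3.142, 0.0, -0.155]
contact_force: [-0.5, 0.4, -0.2]
grip_width: 19.3
finger_force: 30.0
[ 4.39195384e+02  5.63865247e+01  1.90044637e+02 -1.55671314e-01] [439.21596188  56.20648986 190.07863816]
321.3069418708213 234.11288020325958
220 307
[[75 76 74 ... 77 77 77]
 [76 75 76 ... 76 78 76]
 [76 76 76 ... 77 76 77]
 ...
 [66 66 65 ... 65 66 65]
 [66 66 65 ... 65 66 65]
 [65 65 65 ... 65 65 65]]
```

Run:
```python
from h import *
c=load("pics/w8"); im=c["img"].astype(int)
b=im[205:285,296:346]; s=b[:,:,2]-b[:,:,0]   # blueness
print(s.min(),s.max(),np.median(s))
for r in range(80): print(205+r,''.join("%3d"%x for x in s[r]))
```

```text
-11 59 42.0
205  55 56 56 56 57 57 55 56 57 56 57 57 58 57 57 58 58 57 58 58 58 58 58 58 58 57 57 58 57 56 57 57 57 58 58 57 56 56 56 56 57 56 57 57 56 56 56 55 55 56
206  55 55 55 57 56 56 56 56 56 57 56 58 57 57 57 57 58 58 58 58 59 58 57 57 57 57 57 58 57 58 58 57 57 57 57 57 56 57 56 57 56 56 57 57 56 56 56 56 56 56
207  56 56 54 56 56 56 56 55 56 58 57 57 58 57 58 58 56 58 58 58 59 58 57 58 57 58 57 57 57 58 57 57 56 57 57 57 57 57 56 57 55 56 57 56 56 56 56 55 55 56
208  54 54 56 57 56 55 56 56 57 57 57 58 57 57 57 57 58 57 58 58 59 58 58 58 57 57 57 57 57 57 58 57 57 56 57 56 57 57 56 56 56 55 57 56 57 56 56 56 56 55
209  54 55 56 56 56 56 56 56 56 57 57 57 58 58 57 58 57 58 59 58 57 58 57 57 57 57 57 57 57 58 57 57 57 58 58 58 58 57 56 57 56 56 57 57 57 56 55 55 56 56
210  55 55 55 56 56 56 56 55 57 57 58 57 56 57 57 58 58 58 58 58 58 58 57 57 57 57 58 57 58 57 58 56 56 58 57 57 56 57 57 56 56 56 56 57 56 56 56 56 55 55
211  55 55 56 55 56 56 56 57 57 56 57 57 57 58 57 57 58 57 58 58 57 58 57 58 57 58 58 57 57 57 56 56 57 57 56 58 57 57 56 56 57 56 55 56 56 56 56 55 56 55
212
[... 10611 characters left out ...]
 5  6  5  6  5  5  5  5  5  5  5  5  5  6  5  5  4  5  3  4  4  4 -2 -6 -9 -9-10
281  -9 -8 -9 -9 -6 -1  2  3  3  3  4  4  6  5  5  6  6  6  5  5  5  5  6  5  6  6  5  5  5  6  5  5  5  5  6  5  5  6  5  6  5  5  5  3  4  4  0 -5 -9 -9
282  -9 -9 -9 -7 -1  2  2  3  4  4  6  4  4  5  5  6  6  6  5  5  4  5  5  5  5  6  5  4  5  5  5  5  5  5  5  5  5  5  5  6  5  5  5  5  4  3  3  0 -6 -8
283  -9 -9 -7 -1  1  2  4  5  4  5  5  5  5  6  5  6  6  6  5  4  5  4  5  5  5  5  6  5  5  5  5  5  5  5  6  5  5  6  5  5  5  5  5  5  5  4  2  3  0 -6
284  -9 -7 -1  2  3  3  6  6  5  5  5  5  6  5  5  4  6  7  4  5  5  1  4  4  6  5  5  5  5  6  5  5  4  5  5  4  5  4  5  5  5  6  5  5  4  6  4  3  3  0
```

Run:
```python
from h import *
c=load("pics/w8")
p=np.array([439.2,56.3,190.05]); M=R.from_euler('xyz',[np.pi,0,-0.1557])
for z in(66,69,72):
    h=at(c,(322.0,235.0),z); print(z,h,"tool rel",M.inv().apply(h-p))
W=lambda q:p+M.apply(q)
print(proj(c,[W((2.,0,46.3)),W((4,0,46.3)),W((0,0,46.3)),W((0,4,40)),W((0,-4,40)),W((12.5,0,8)),W((13,0,8))]).round(1).tolist())
m=c["img"].astype(int)
for r in range(262,320,2): print(r,m[r,322].tolist(),end=' ')
```

```text
66 [437.69677896  56.0452007   66.        ] tool rel [ -1.44552476   0.48482405 124.05      ]
69 [438.49171296  55.92120568  69.        ] tool rel [ -0.64097878   0.48404739 121.05      ]
72 [439.28664696  55.79721066  72.        ] tool rel [  0.1635672    0.48327072 118.05      ]
[[321.1, 267.1], [321.1, 263.5], [321.1, 270.7], [328.9, 274.9], [313.2, 274.9], [320.9, 273.8], [320.9, 272.7]]
262 [44, 60, 88] 264 [45, 60, 88] 266 [59, 66, 82] 268 [69, 71, 72] 270 [70, 72, 73] 272 [71, 72, 74] 274 [72, 74, 76] 276 [71, 72, 75] 278 [97, 99, 102] 280 [96, 99, 102] 282 [97, 99, 102] 284 [98, 99, 103] 286 [79, 42, 42] 288 [78, 36, 36] 290 [78, 37, 36] 292 [77, 35, 34] 294 [78, 35, 36] 296 [76, 34, 34] 298 [78, 37, 37] 300 [78, 36, 36] 302 [77, 34, 34] 304 [77, 35, 34] 306 [77, 35, 35] 308 [77, 33, 33] 310 [77, 35, 33] 312 [77, 33, 33] 314 [76, 33, 33] 316 [81, 35, 34] 318 [109, 41, 40]
```

```bash
python3 -m pendant '{"dp":[[-0.0002,0.0003,0.02],[-0.0002,0.0003,0.045],[-0.0002,0.0003,0.06],[-0.0002,0.0003,0.067],[-0.0002,0.0003,0.068],[-0.0002,0.0003,0.068]],"rotation":[[0,0,0],[0,0,0],[0,0,0],[0,0,0],[0,0,0],[0,0,0]]}'
python3 - <<'E'
from h import *
P=[]
for i in range(4): vision.capture("top"); P.append(np.r_[get_obs()["tool_pos"],get_obs()["tcp_rot"][2]])
print(np.mean(P,0))
c=cap("wrist"); save(c,"pics/w9"); im=c["img"].astype(int)
s=im[:,:,2]-im[:,:,0]
for r in range(235,285): print(r,''.join("%3d"%x for x in s[r,304:342]))
E
```

```text
time: 22.4
tool_pos: [439.3, 55.8, 122.6]
tcp_rot: [-3.142, -0.001, -0.156]
contact_force: [-0.2, 0.3, -1.3]
grip_width: 19.4
finger_force: 30.0
[ 4.39295121e+02  5.58154366e+01  1.22609825e+02 -1.56194321e-01]
235  63 64 63 64 64 63 64 64 59 59 64 64 65 65 65 65 65 64 64 64 64 64 63 64 62 64 64 63 64 59 58 57 58 63 63 63 63 63
236  64 64 59 58 58 57 58 58 53 51 63 64 65 65 64 65 65 64 64 64 63 64 63 58 58 57 57 57 58 51 51 51 48 62 62 64 63 64
237  58 57 51 50 50 50 50 51 51 51 63 64 64 65 65 64 64 59 58 58 57 58 57 52 51 50 50 51 51 50 52 49 50 61 63 63 63 63
238  50 51 50 51 51 51 50 50 52 50 62 64 59 58 59 60 58 53 50 51 50 51 50 51 51 51 50 51 51 50 51 50 50 56 57 56 57 57
239  51 51 51 51 51 51 51 51 51 51 58 59 52 52 51 51 51 51 51 50 50 50 51 51 50 49 50 50 51 51 52 50 50 51 50 49 48 49
240  50 50 51 51 50 50 51 50 50 51 50 51 50 51 50 51 51 51 50 51 50 51 50 50 51 50 49 51 51 50 51 50 50 50 50 51 50 50
241  50 51 50 51 51 50 51 52 52 51 50 51 51 51 51 51 52 52 50 50 50 50 51 50 51 51 50 50 50 50 50 49 49 50 49 50 50 49
242  50 51 51 50 50 50 51 50 51 51 50 52 50 50 52 51 52 
[... 4360 characters left out ...]
  5  5  4  6  5  5  6  6  7  6  6  7  6  7  7  6  7  6  6  7  7  7  6  6  5  7  5  5  5  5  4  4  9 19 40
280   4  4  5  6  5  5  6  6  6  7  6  6  7  6  6  7  6  6  7  6  6  7  6  6  7  6  6  7  6  6  6  6  6  5  4  5  5 18
281   4  6  6  5  6  7  6  7  7  6  6  6  6  6  6  6  7  7  5  6  6  6  7  6  6  5  6  6  6  6  6  7  6  5  5  5  4  5
282   5  5  7  6  6  5  6  7  7  7  6  6  6  6  7  6  6  6  6  6  6  6  7  7  6  6  6  6  6  7  6  6  6  7  6  5  5  5
283   5  6  6  6  5  6  6  6  6  7  7  6  6  6  6  7  6  6  6  7  7  6  7  6  6  7  6  6  6  6  6  6  6  6  6  7  6  6
284   5  6  5  6  7  6  6  7  7  8  6  6  6  2  5  6  6  7  6  6  7  6  6  6  6  6  7  6  6  6  6  6  6  6  6  6  6  6
```

Run:
```python
from h import *
c=load("pics/w9"); p=np.array([439.3,55.82,122.6])
for z in(69,71): print(z,proj(c,[(p[0],p[1],z)]),at(c,(321.1,267),z), at(c,(321,256.3),z),at(c,(310,265),z),at(c,(332,265),z))
```

```text
69 [[321.17176444 266.13712497]] [438.81731488  55.93542665  69.        ] [444.84339874  55.04016367  69.        ] [440.88043004  61.69267443  69.        ] [439.03408711  49.92876052  69.        ]
71 [[321.1648653  267.36658983]] [439.51125632  55.82197243  71.        ] [445.4805886   54.93514072  71.        ] [441.55494177  61.52500044  71.        ] [439.72598706  49.871875    71.        ]
```

```bash
python3 -m pendant '{"dp":[[0,-0.0002,0.003],[0,-0.0002,0.006],[0,-0.0002,0.009],[0,-0.0002,0.012],[0,-0.0002,0.014],[0,-0.0002,0.015],[0,-0.0002,0.015]],"rotation":[[0,0,0],[0,0,0],[0,0,0],[0,0,0],[0,0,0],[0,0,0],[0,0,0]]}'
```

```text
time: 23.52
tool_pos: [439.0, 56.0, 107.1]
tcp_rot: [3.141, 0.0, -0.156]
contact_force: [-0.6, 0.1, -1.1]
grip_width: 19.3
finger_force: 30.0
```

```bash
python3 -m pendant '{"dp":[[0,0,0.002],[0,0,0.005],[0,0,0.008],[0,0,0.011],[0,0,0.014],[0,0,0.0155],[0,0,0.016],[0,0,0.016]],"rotation":[[0,0,0],[0,0,0],[0,0,0],[0,0,0],[0,0,0],[0,0,0],[0,0,0],[0,0,0]]}'
```

```text
time: 24.52
tool_pos: [439.0, 56.0, 91.1]
tcp_rot: [3.142, -0.0, -0.156]
contact_force: [0.5, 0.7, -1.9]
grip_width: 19.5
finger_force: 30.0
```

```bash
python3 -m pendant '{"dp":[[0,0,0.002],[0,0,0.005],[0,0,0.008],[0,0,0.01],[0,0,0.011],[0,0,0.012],[0,0,0.013],[0,0,0.013]],"rotation":[[0,0,0],[0,0,0],[0,0,0],[0,0,0],[0,0,0],[0,0,0],[0,0,0],[0,0,0]]}'
```

```text
time: 25.52
tool_pos: [439.0, 56.0, 78.2]
tcp_rot: [3.142, -0.0, -0.156]
contact_force: [-0.7, 0.4, 0.7]
grip_width: 19.4
finger_force: 30.0
```

```bash
python3 -m pendant '{"dp":[[0,0,0.001],[0,0,0.003],[0,0,0.0045],[0,0,0.006],[0,0,0.0075],[0,0,0.0085],[0,0,0.009],[0,0,0.009]],"rotation":[[0,0,0],[0,0,0],[0,0,0],[0,0,0],[0,0,0],[0,0,0],[0,0,0],[0,0,0]]}'
```

```text
time: 26.52
tool_pos: [439.2, 56.0, 69.1]
tcp_rot: [3.142, -0.0, -0.156]
contact_force: [-2.2, 0.2, 1.4]
grip_width: 19.4
finger_force: 30.0
```

```bash
python3 -m pendant '{"dp":[[0,0,0.0005],[0,0,0.001],[0,0,0.001],[0,0,0.001]],"rotation":[[0,0,0],[0,0,0],[0,0,0],[0,0,0]]}'
python3 -m pendant '{"dp":[[0,0,0.0005],[0,0,0.001],[0,0,0.001],[0,0,0.001]],"rotation":[[0,0,0],[0,0,0],[0,0,0],[0,0,0]]}'
python3 -m pendant '{"dp":[[0,0,0.0005],[0,0,0.001],[0,0,0.001],[0,0,0.001]],"rotation":[[0,0,0],[0,0,0],[0,0,0],[0,0,0]]}'
```

```text
time: 27.02
tool_pos: [439.1, 56.0, 68.3]
tcp_rot: [3.142, -0.001, -0.156]
contact_force: [-2.7, -0.4, 5.4]
grip_width: 19.3
finger_force: 30.0
time: 27.52
tool_pos: [439.2, 56.0, 68.0]
tcp_rot: [3.142, -0.001, -0.156]
contact_force: [-5.8, -0.3, 13.8]
grip_width: 19.4
finger_force: 30.0
time: 28.02
tool_pos: [439.2, 56.0, 67.8]
tcp_rot: [3.142, -0.002, -0.156]
contact_force: [-8.6, -0.1, 23.9]
grip_width: 18.8
finger_force: 30.0
```

```bash
python3 -m pendant '{"dp":[[0,0,0],[0,0,0],[0,0,0],[0,0,0]],"rotation":[[0,0,0],[0,0,0],[0,0,0],[0,0,0]]}'
python3 -c "
from plant import workorder; print(workorder.close_job())"
```

```text
time: 28.52
tool_pos: [439.2, 56.0, 67.8]
tcp_rot: [3.142, -0.002, -0.156]
contact_force: [-8.0, 0.6, 24.3]
grip_width: 19.2
finger_force: 30.0
the job is handed in; nothing more can be done
None
```

I handed the job in at 28.5 s with the green sample seated, the lid folded down, and the pin held by its knob and pressed down with about 24 N. No verdict was returned, and I judged the lid fully shut from the hard stop at the predicted height, not from a picture.

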